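Clamp a sample jar on the vibration table and lock the clamp with a hairpin clip

TASK

Get the sample jar ready for its vibration test: swing the raised hold-down bar down until it lies flat over the jar, with the head of the stud standing up through the bar's slot. Then take the big hairpin spring clip from the bench and push it sideways, lying flat on the bar, over the stud's thin neck until it snaps home, so that the neck sits in the clip's round pocket under the stud's head. Leave it there, and do not tip or shift the jar or the other things on the bench.

Things in the scene. Friction and masses are not known exactly. Their poses are not given: they have to be found in the camera images.
- shaker: bench vibration table, fixed where it stands: a white housing, above it an aluminium deck 180 mm (its x) by 290 mm (its y), deck top 90 mm above the bench. Origin under its centre on the bench; its x axis is square to the hold-down bar, its y axis runs along the bar from the stud to the hinge. The control panel is on its -x side. Hinge bracket at y = +105 mm, jar at the middle, stud at y = -85 mm
- bar (a joint): hinge of the aluminium hold-down bar (44 mm wide, 8 mm thick, 250 mm from hinge axis to rounded free end), rad: 0 = shut, level, pad on the jar; grows as the free end rises. Stiff: it stays where it is left; about 1 to 3 N down at the free end moves it. Shut, its top is 175 mm above the bench. A slot 20 mm wide, 177 to 203 mm from the hinge, lets the stud's head through
- bar_hinge (a point): middle of the bar's hinge axis, 171 mm above the bench; the axis runs along the shaker's x
- bar_end (a point): the place to press: on the bar's top face, mid-width, 226 mm from the hinge axis (4 mm above it when shut), between the slot and the rounded free end
- stud_neck (a point): on the axis of the upright steel stud, mid-height of its thin neck, 180 mm above the bench; fixed. The neck is round, 12 mm in diameter, and with the bar shut shows bare from the bar's top (175 mm) up to the stud's head (185 mm); the head is 18 mm in diameter and ends at 197 mm. It is free to be reached from either side across the bar
- clip: the big hairpin spring clip, steel wire 6 mm thick, 98 mm long, flat on the bench, 65 g. Origin at the middle of its round pocket, at mid-thickness (3 mm above the bench); x points along the clip to its open mouth, z up. Closed U end at x = -66 mm, leg tips at x = +32 mm. The pocket takes the 12 mm neck with about 1 mm to spare; at x = -9.5 mm the wires come together, a rigid stop for the neck
- clip_grip (a point): the place to grip the clip: midway between its two straight, parallel, rigid shanks, at x = -38 mm of the clip, mid-thickness. The shanks run from x = -50 to -22 mm and measure 32 mm over their outsides
- clip_throat (a point): the clip's throat, x = +9.5 mm of the clip: the two spring legs leave a 5 mm gap here, and flare from it to a clear width of 25 mm at their tips. Pushed onto the neck, each leg springs out about 3.5 mm at a push of about 8 to 14 N in all (friction varies), then they snap shut behind the neck
- jar: white wide-mouth sample jar with a white screw lid, 74 mm in diameter, 70 mm tall, loose, standing between four small black jaws on the middle of the deck. Origin at the centre of its underside
- small_rclip: bystander: a small R-shaped clip of 4 mm wire, 67 mm long, flat on the bench; one leg straight, one waved; wrong for this stud. Origin near its middle
- loose_lid: bystander: a white jar lid lying on the bench, 72 mm in diameter, 18 mm high; origin at the centre of its underside
- spare_jar: bystander: a clear jar with a red lid, 74 mm in diameter, 70 mm tall, standing on the bench; origin at the centre of its underside
- tall_bottle: bystander: a clear bottle with a black cap, 60 mm in diameter, 165 mm tall; origin at the centre of its underside
- pink_jar: bystander: a pink jar, 84 mm in diameter, 135 mm tall; origin at the centre of its underside
Not all that is in view belongs to the job. There is more than one size of the jar; the job needs the smaller.

How it is judged:
By the outcome, as a careful person would: the job done as asked, in the order asked, and still so for the second after the job is handed in, with the robot touching nothing.
It also fails if it takes over 58 s, if anything falls off the work surface, if the arm or the gripper's body presses on something with over 40 N, if the wrist force passes 120 N, or if a joint passes its speed limit or range.

ROBOT

A 7-joint arm with a two-finger parallel gripper is mounted at the origin on the work surface. World frame = base frame: x ahead of the robot, y to its left, z up, the work surface at z = 0. Lengths are in m, angles in rad, forces in N, time in s.
With the tool pointing down it reaches from about 0.425 to 0.925 m from the base axis. Payload 6.8 kg.
Tool frame: the origin (TCP) lies midway between the tips of the shut fingers; the grasp point (between the pads) lies 19 mm behind it; z points along the fingers, y is the direction in which the jaws open and shut (so a half turn about z gives the same grasp; the last joint's range is limited). The gripper opens to 85 mm and grips with 20 to 120 N. Pads are 22 mm wide; open, the fingers measure 114 mm over their backs; the gripper's body (76 mm by 85 mm) begins 54 mm behind the grasp point. The pads swing forward as they close: fully open they stand 13 mm farther back than shut.
Start: joints at [-1.45, 0.477, 0.022, 1.555, -0.011, 1.109, -0.083], TCP at [0.153, 0.657, 0.231] pointing down, gripper open.
Joint ranges: [-2.96, 2.96], [-0.34, 2.1], [-1.41, 1.46], [0.24, 2.44], [-1.37, 4.51], [0.17, 1.92], [-2.96, 2.96]. Speed limits (rad/s): [2.39, 2.39, 3.14, 3.14, 3.14, 3.14, 3.14].

INTERFACE

Orientations are given as a unit quaternion [w, x, y, z].
In Python, from station import bot gives the robot as it stands. The module is installed in compiled form; this text tells all that it offers.
- The arm moves only by the tool play_rows, never from a script. Its argument "motion" is a list of rows, each a list of 2 entries, a list of its own where there are three numbers: the shift along the tool's x, y, z as a fraction of full scale, then the turn, a rotation vector about the tool's x, y, z as a fraction of full scale. In form: [[[tx, ty, tz], [rx, ry, rz]], ...]. A call has 1 to 8 rows; each row is the pose to reach, as a shift and turn from the pose measured when the call began, along the tool's axes at that moment, turning the shorter way round; what a row does not reach only later rows make up. Full scale, the value 1, is 400 mm for a shift and 360 degrees for a turn. A row lasts 1/10 s, in which the tool goes at most 50 mm and 8.59 degrees, less where a joint would pass 70% of its speed; a pose out of reach is approached as far as the arm can. A call with a number of a shift or a turn outside -1 to 1 is refused whole. A call with a gripper value outside its range is refused whole. "fingers" is the finger opening in mm, from 0 to 85.4, set as the call begins (left out, the last holds). The fingers move at their own pace and stop on an object; "grip_force" is the grip in N (left out, the last holds). Time passes only in rows, so rows that repeat a pose let the fingers close. It gives the time, the measured TCP pose, the force and the opening at its end, in the units of the state.
- bot.get_obs(): the state, without advancing time (a new reading comes with each control period).
- bot.read_camera(name): name is "side" or "top"; returns a dict with "pixels" (480x640x3 uint8, red, green, blue), "range_z" (480x640 float32, m along the optical axis (not along the pixel's ray), 0 where there is no reading), "fovy" (degrees; the focal length in pixels is half the picture's height over the tangent of half this angle, whatever the lens; pixels are square), "cx", "cy" (the principal point, pixels), "pose" (4x4, takes a point from camera to world coordinates). Camera axes: x right, y down, z forward; pixel columns grow to the right and rows downward; lengths in m; the calibration is good to about 2 mm. A picture is of the moment at which its call begins.
- bot.hand_in(): hands the job in, once; it reports no verdict.
The state is a dict: "t": time; "q": joint angles; "joint_vel": joint speeds; "joint_torque": joint torques, N m; "eef_pos": TCP position; "tool_rot": TCP orientation; "contact_force": force on the tool from outside, world axes, zero at the start; "torque": the same for the moment, N m; "gripper_width": opening from 0.0 (shut) to 1.0 (fully open).
Only numpy, scipy, OpenCV 4.12 (cv2) and the standard library are available. Lean on these libraries where they do the work, as an engineer would, in place of code of your own. Each camera call takes 0.05 s, during which the arm holds its last target.

## Working session

There is one attempt and no reset: what is moved stays moved. The work goes in short steps, Python scripts to look and compute and a tool call to move; the robot and the scene stay as the last step left them, time stands still between calls to the robot, and variables do not carry over. Pictures are saved under pics/ and viewed, and the job is handed in when it is done.

Besides the shell and the picture viewer there is one more tool, called after "Emit:" in YAML: its name, and indented under it one key for each argument. play_rows: Moves the arm, as the interface text tells. Shift numbers are shares of 400 mm and turn numbers shares of 360 degrees, none past 1 either way. Its arguments: {"type":"object","properties":{"motion":{"type":"array"},"fingers":{"type":"number"},"grip_force":{"type":"number"}},"required":["motion"]}

```bash
mkdir -p pics; cat > h.py <<'E'
import numpy as np, cv2
from station import bot
from scipy.spatial.transform import Rotation as R
def cam(n):
    c=bot.read_camera(n); f=240/np.tan(np.radians(c['fovy'])/2)
    v,u=np.mgrid[0:480,0:640]; z=c['range_z']
    P=np.stack([(u-c['cx'])/f*z,(v-c['cy'])/f*z,z],-1)@c['pose'][:3,:3].T+c['pose'][:3,3]
    P[z==0]=np.nan
    return c,P,f
def save(n,img): cv2.imwrite('pics/'+n+'.png',cv2.cvtColor(img,cv2.COLOR_RGB2BGR))
def rot(o): 
    q=o['tool_rot']; return R.from_quat([q[1],q[2],q[3],q[0]])
E
python3 - <<'E'
from h import *
o=bot.get_obs(); print(o)
for n in('side','top'):
    c,P,f=cam(n); save(n+'0',c['pixels']); np.savez(n+'0.npz',P=P,img=c['pixels'],pose=c['pose'],f=f,cx=c['cx'],cy=c['cy']); print(n,c['pose'],f,c['cx'],c['cy'])
E
```

```text
{'t': 0.0, 'q': array([-1.45007011,  0.47778427,  0.02238218,  1.55646083, -0.01148335,
        1.10927805, -0.08309723]), 'joint_vel': array([-1.35615045e-04, -5.61341714e-04,  2.65704203e-04, -4.36061991e-05,
       -7.13139417e-06,  1.56767716e-03, -1.74477732e-05]), 'joint_torque': array([-3.05893730e-05, -5.96457803e+01,  1.60773687e+00, -2.81202382e+01,
        1.24477889e-02,  9.09321418e-03, -1.57942719e-05]), 'eef_pos': array([0.15302471, 0.65682162, 0.23033319]), 'tool_rot': array([-1.90777035e-05,  1.14166591e-01,  9.93461211e-01, -9.00726528e-04]), 'contact_force': array([-0.16354182,  0.65359809,  0.22051734]), 'torque': array([ 0.0073198 ,  0.03899017, -0.00160832]), 'gripper_width': 0.9990810955860535}
side [[ 0.97324952 -0.17188056  0.15245476  0.41261945]
 [-0.2296061  -0.70410924  0.67194584 -0.81485679]
 [-0.00814962 -0.68897551 -0.7247388   1.03812135]
 [ 0.          0.          0.          1.        ]] 599.6589863950278 310.34504417449193 242.4605593866796
top [[ 0.0042602  -0.97742798  0.21122592  0.36691649]
 [-0.99996616 -0.0026775   0.00777836  0.03040149]
 [-0.00703723 -0.21125191 -0.97740632  1.24783165]
 [ 0.          0.          0.          1.        ]] 483.9852748968233 303.76669710860796 239.65858815792848
```

View pics/side0.png

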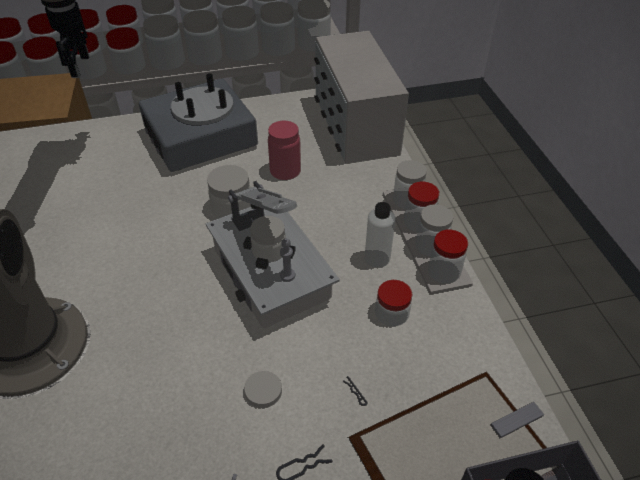

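View pics/top0.png

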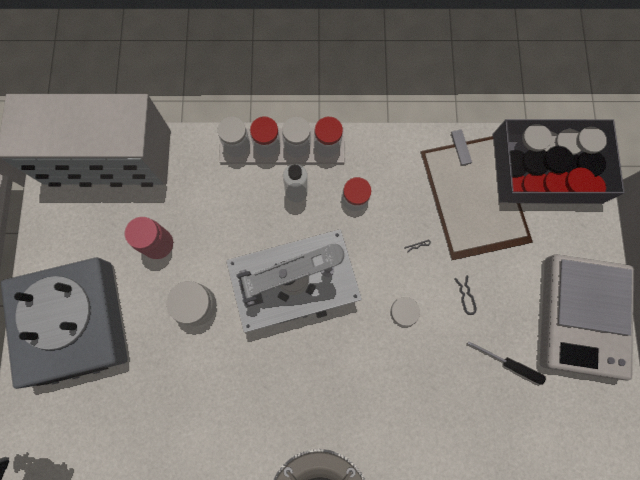

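The top view shows two candidate clips: a big hairpin at (466,295) and a small R clip at (418,245). The shaker is at (293,283), with the bar raised and its free end near (330,255). The big hairpin fits the description because it is symmetric with flared legs. I'll confirm that in a crop.

```bash
python3 - <<'E'
from h import *
d=np.load('top0.npz'); im=d['img']
a=cv2.resize(im[220:330,390:500],(440,440),interpolation=cv2.INTER_CUBIC)
b=cv2.resize(im[220:340,220:370],(550,440),interpolation=cv2.INTER_CUBIC)
save('topcrop',np.clip(np.hstack([a,b])[:, :990]*1.6,0,255).astype(np.uint8)[:,:])
img=cv2.imread('pics/topcrop.png'); cv2.imwrite('pics/topcrop2.png',cv2.resize(img,(800,356)))
s=np.load('side0.npz'); im=s['img']
a=cv2.resize(im[170:330,190:350],(480,480),interpolation=cv2.INTER_CUBIC)
b=cv2.resize(im[430:480,260:350],(320,178),interpolation=cv2.INTER_CUBIC); b=np.vstack([b,np.zeros((302,320,3),np.uint8)])
save('sidecrop',np.clip(np.hstack([a,b])*1.6,0,255).astype(np.uint8))
E
```

```text
(no output)
```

View pics/topcrop2.png

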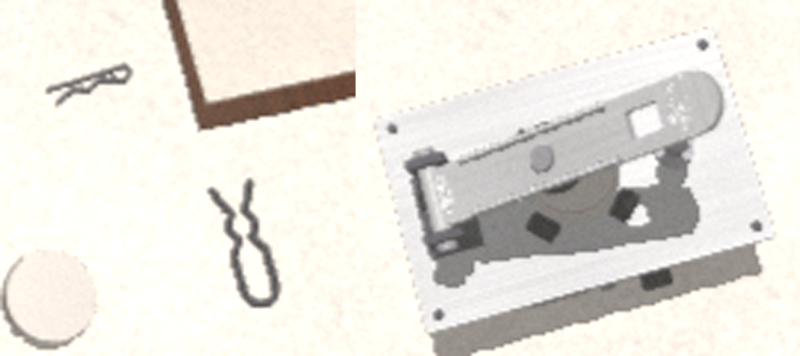

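View pics/sidecrop.png

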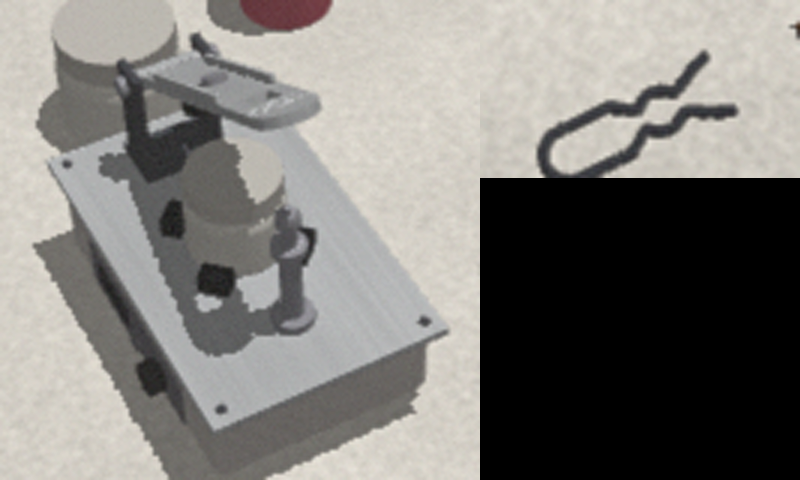

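The crop confirms the big symmetric hairpin at top (466,295), mouth toward the upper left; the R clip at (418,245) is the wrong one. The bar is raised over the jar. Next I'll measure.

```bash
cat > meas.py <<'E'
from h import *
for n in('top','side'):
    d=np.load(n+'0.npz'); P=d['P']
    m=(abs(P[...,2]-0.09)<0.006)&(P[...,0]>0.3)&(P[...,0]<0.8)&(abs(P[...,1]-0.05)<0.28)
    k,l,st,ce=cv2.connectedComponentsWithStats(m.astype(np.uint8)); i=1+np.argmax(st[1:,4]); q=P[l==i]
    r=cv2.minAreaRect((q[:,:2]*1000).astype(np.float32)); print(n,'deck',r,q[:,2].mean())
    print(cv2.boxPoints(r))
    b=P[(P[...,2]>0.177)&(P[...,2]<0.4)&(abs(P[...,0]-r[0][0]/1e3)<.17)&(abs(P[...,1]-r[0][1]/1e3)<.17)]
    print('hi',len(b),b.min(0),b.max(0))
    if n=='top':
        # robust plane fit
        rng=np.random.default_rng(0);best=0
        for _ in range(300):
            s=b[rng.choice(len(b),3,0)];nn=np.cross(s[1]-s[0],s[2]-s[0]);nn/=np.linalg.norm(nn)+1e-12
            w=abs((b-s[0])@nn)<.003
            if w.sum()>best: best=w.sum();bw=w
        c=b[bw].mean(0);nn=np.linalg.svd(b[bw]-c,full_matrices=0)[2][2];nn*=np.sign(nn[2])
        print('plane',best,c,nn,'tilt',np.arccos(nn[2]),'az',np.degrees(np.arctan2(nn[1],nn[0])))
    # clip: dark pixels on bench near
    im=d['img'].astype(int).max(2)
    cx,cy=((466,295) if n=='top' else (303,463))
    f=d['f'];o=d['pose'][:3,3]
    v,u=np.mgrid[0:480,0:640]
    ray=np.stack([(u-d['cx'])/f,(v-d['cy'])/f,np.ones(u.shape)],-1)@d['pose'][:3,:3].T
    B=o+ray*((0.003-o[2])/ray[...,2])[...,None]
    m=(im<(100))&(abs(u-cx)<(22 if n=='top' else 40))&(abs(v-cy)<26)
    q=B[m][:,:2]; print('clip',m.sum(),'rect',cv2.minAreaRect((q*1000).astype(np.float32)),im[cy-20:cy+17,cx-20:cx+20].mean())
    np.save('clip_'+n,q)
E
python3 meas.py
```

```text
top deck ((520.0262451171875, 65.679443359375), (180.64132690429688, 290.7239990234375), 15.630850791931152) 0.09025688025638139
[[393.87976  181.32977 ]
 [472.2119   -98.642586]
 [646.1727   -49.970886]
 [567.8406   230.00146 ]]
hi 2283 [ 0.45301928 -0.04044768  0.17701584] [0.56491876 0.18898548 0.3057172 ]
plane 1704 [0.5208353  0.06343645 0.24115589] [-0.14643889  0.49371068  0.85720792] tilt 0.5409731930821148 az 106.52081546925372
clip 181 rect ((491.0054626464844, -376.0618591308594), (98.24738311767578, 32.37146759033203), 12.21371841430664) 152.7304054054054
side deck ((520.8945922851562, 63.50462341308594), (182.23052978515625, 294.5708312988281), 15.793435096740723) 0.09046879980662324
[[ 393.13232   180.43105 ]
 [ 473.30566  -103.019485]
 [ 648.65686   -53.4218  ]
 [ 568.4835    230.02873 ]]
hi 1137 [ 0.45538876 -0.04394802  0.17706579] [0.56628149 0.18482409 0.30784219]
clip 489 rect ((493.08746337890625, -377.2347717285156), (100.41690826416016, 36.70301818847656), 13.013246536254883) 110.58108108108108
```

```bash
cat > clipfit.py <<'E'
from h import *
from scipy.optimize import minimize
from scipy.spatial import cKDTree
t=np.linspace(-np.pi/2,np.pi/2,30)
half=[(-50-13*np.cos(a),13*np.sin(a)) for a in np.linspace(0,np.pi/2,20)]+[(x,13) for x in np.linspace(-50,-22,20)]
def seg(a,b,n=15): return [tuple(np.array(a)+(np.array(b)-a)*s) for s in np.linspace(0,1,n)]
half+=seg((-22,13),(-9.5,3.5))+seg((-9.5,3.5),(0,9.5))+seg((0,9.5),(9.5,5.5))+seg((9.5,5.5),(32-2,14.5),25)
h=np.array(half); M=np.vstack([h,h*[1,-1]]); T=cKDTree(M)
def fit(n,d,g,z=.003,thr=None):
    im=d['img'].astype(float).max(2); f=d['f'];o=d['pose'][:3,3]
    v,u=np.mgrid[0:480,0:640]
    ray=np.stack([(u-d['cx'])/f,(v-d['cy'])/f,np.ones(u.shape)],-1)@d['pose'][:3,:3].T
    B=(o+ray*((z-o[2])/ray[...,2])[...,None])[...,:2]*1000
    m=np.linalg.norm(B-np.array(g[:2]),axis=-1)<75
    Q=B[m]; I=im[m]; bg=np.median(I); w=np.clip((bg-I)/(bg-np.percentile(I,1)),0,1)
    w[w<.25]=0; keep=w>0;
    def cost(p):
        c,s=np.cos(p[2]),np.sin(p[2]); L=(Q-p[:2])@np.array([[c,-s],[s,c]])
        dd=T.query(L)[0]; mod=1/(1+np.exp((dd-3)/.8)); return ((w-mod)**2).sum()
    r=min((minimize(cost,[g[0]+a,g[1]+b,g[2]],method='Nelder-Mead',options=dict(initial_simplex=np.array([[g[0]+a,g[1]+b,g[2]]]*4)+np.vstack([np.zeros(3),np.diag([6,6,.1])]))) for a in(-5,0,5) for b in(-5,0,5)),key=lambda r:r.fun)
    return r.x,r.fun,(w**2).sum()
if __name__=='__main__':
    for n in('top','side'):
        d=np.load(n+'0.npz'); x,c,s=fit(n,d,(508,-372,.21)); print(n,x[:2],np.degrees(x[2]),c,s)
        print(' grip',x[:2]-38*np.array([np.cos(x[2]),np.sin(x[2])]))
E
python3 clipfit.py
cat > go.py <<'E'
# usage: go.py x y z yaw_deg(of tool y axis, mm) -> tool frame fractions
import sys
from h import *
o=bot.get_obs(); r=rot(o); x,y,z,yaw=map(float,sys.argv[1:5])
yaw=np.radians(yaw); ty=np.array([np.cos(yaw),np.sin(yaw),0])
if ty@r.as_matrix()[:,1]<0 and len(sys.argv)<6: ty=-ty
tz=np.array([0,0,-1.]); G=np.column_stack([np.cross(ty,tz),ty,tz])
s=r.inv().apply(np.array([x,y,z])/1e3-o['eef_pos'])
rv=(r.inv()*R.from_matrix(G)).as_rotvec()
print('t',o['t'],'pos',o['eef_pos']*1e3,'F',o['contact_force'],'w',o['gripper_width'])
print('shift',np.round(s/.4,4),'mm',np.round(s*1e3,1),'turn',np.round(rv/2/np.pi,4),'deg',np.degrees(rv))
E
# above bar end
python3 go.py 553 -50 360 105.6
```

```text
top [ 506.86730048 -372.43452314] 12.587767416358846 17.56817621528699 181.47780186633992
 grip [ 469.78069458 -380.71604856]
side [ 508.08464426 -373.8013569 ] 12.620596432106792 34.29938540983216 346.7791652214129
 grip [ 471.00278955 -382.10413063]
t 0.1 pos [152.9992587  656.89478153 230.41507966] F [0.55034513 0.92066479 0.66915763] w 1.0013750551854579
shift [-1.3747 -1.495  -0.3213] mm [-549.9 -598.  -128.5] turn [-0.0003 -0.     -0.0797] deg [-9.40502569e-02 -1.47331111e-02 -2.87058177e+01]
```

Emit:
play_rows:
  motion:
    - [[-0.08, -0.09, -0.1], [0, 0, -0.02]]
    - [[-0.16, -0.18, -0.16], [0, 0, -0.04]]
    - [[-0.25, -0.27, -0.22], [0, 0, -0.06]]
    - [[-0.33, -0.36, -0.28], [0, 0, -0.08]]
    - [[-0.41, -0.45, -0.32], [0, 0, -0.08]]
    - [[-0.5, -0.54, -0.32], [0, 0, -0.08]]
    - [[-0.58, -0.63, -0.32], [0, 0, -0.08]]
    - [[-0.66, -0.72, -0.32], [0, 0, -0.08]]
  fingers: 0
  grip_force: 80

```text
t: 0.9
eef_pos: [0.3347, 0.3344, 0.3588]
tool_rot: [-0.0, -0.136, 0.991, -0.001]
contact_force: [1.7, -0.5, 0.8]
gripper_width: 0.002
```

```bash
python3 go.py 546 -27 340 105.6
```

```text
t 0.9 pos [334.73036972 334.41870802 358.8348887 ] F [ 1.71398334 -0.52342566  0.7752154 ] w 0.001925206610561021
shift [-0.2642 -1.0127  0.048 ] mm [-105.7 -405.1   19.2] turn [-0.0002 -0.      0.0002] deg [-0.05734443 -0.01293487  0.0887706 ]
```

Emit:
play_rows:
  motion:
    - [[-0.26, -1.0, 0], [0, 0, 0]]
    - [[-0.26, -1.0, 0], [0, 0, 0]]
    - [[-0.26, -1.0, 0], [0, 0, 0]]
    - [[-0.26, -1.0, 0], [0, 0, 0]]
    - [[-0.26, -1.0, 0], [0, 0, 0]]
    - [[-0.26, -1.0, 0], [0, 0, 0]]
    - [[-0.26, -1.0, 0], [0, 0, 0]]
    - [[-0.26, -1.0, 0], [0, 0, 0]]

```text
t: 1.7
eef_pos: [0.5357, -0.0111, 0.3591]
tool_rot: [-0.0, -0.137, 0.991, -0.0]
contact_force: [1.4, 0.8, -0.2]
gripper_width: -0.0
```

```bash
python3 go.py 546 -27 320 105.6; python3 - <<'E'
from h import *
for n in('side','top'):
    c,P,f=cam(n); im=c['pixels']
    s=im[150:330,180:360] if n=='side' else im[220:340,220:370]
    save(n+'1',np.clip(cv2.resize(s,(600,600 if n=='side' else 480),interpolation=cv2.INTER_CUBIC)*1.5,0,255).astype(np.uint8))
E
```

```text
t 1.7 pos [535.67712328 -11.09870801 359.14427313] F [ 1.43076848  0.79436751 -0.17220905] w -1.610905465472464e-05
shift [-0.0141 -0.0452  0.0979] mm [ -5.6 -18.1  39.2] turn [-0.0001 -0.      0.0003] deg [-0.04378896 -0.00625715  0.11189135]
```

View pics/side1.png

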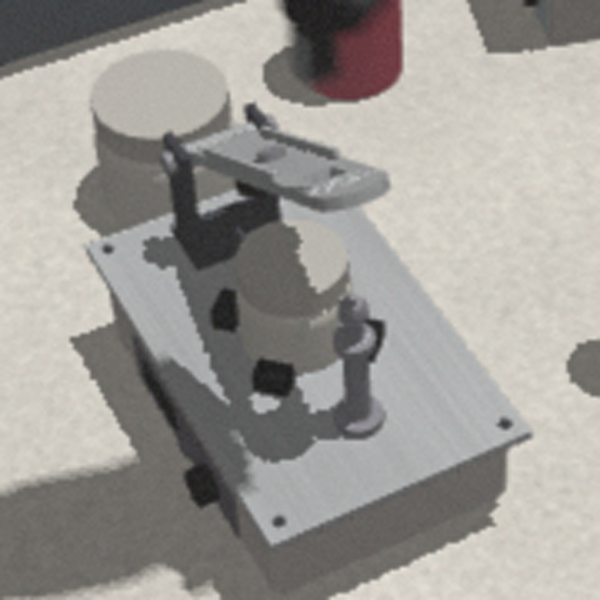

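```bash
cat >> h.py <<'E'
def proj(d,p):
    q=d['pose'][:3,:3].T@(np.array(p)-d['pose'][:3,3]); return d['f']*q[0]/q[2]+d['cx'],d['f']*q[1]/q[2]+d['cy']
E
python3 - <<'E'
from h import *
o=bot.get_obs()
ys=np.array([-.2706,.9627,0]); c=np.array([.5203,.0648,0])
a=.541; hin=c+.105*ys; hin[2]=.171
be=hin-ys*(.226*np.cos(a)-.004*np.sin(a)); be[2]=.171+.226*np.sin(a)+.004*np.cos(a)
for n in('side','top'):
    d=np.load(n+'0.npz')
    print(n,'tcp',proj(d,o['eef_pos']),'barend',be,proj(d,be),'studtop',proj(d,np.append((c-.085*ys)[:2],.197)))
E
```

```text
side tcp (np.float64(277.77328634356496), np.float64(176.35767131318573)) barend [ 0.54375179 -0.01863326  0.29081729] (np.float64(283.49406562014906), np.float64(205.11581282164155)) studtop (np.float64(285.06178180772224), np.float64(240.03891604071055))
top tcp (np.float64(332.7692150891803), np.float64(251.35859062535928)) barend [ 0.54375179 -0.01863326  0.29081729] (np.float64(331.89963162961163), np.float64(254.32137384699442)) studtop (np.float64(329.0471650514166), np.float64(262.2726588643115))
```

View pics/top1.png

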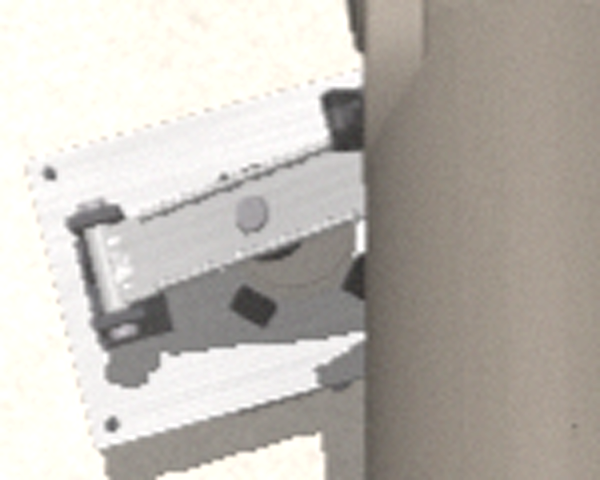

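Emit:
play_rows:
  motion:
    - [[-0.014, -0.044, 0.1], [0, 0, 0]]
    - [[-0.014, -0.045, 0.14], [0, 0, 0]]
    - [[-0.014, -0.049, 0.17], [0, 0, 0]]
    - [[-0.014, -0.052, 0.2], [0, 0, 0]]
    - [[-0.014, -0.056, 0.22], [0, 0, 0]]
    - [[-0.014, -0.063, 0.245], [0, 0, 0]]
    - [[-0.014, -0.07, 0.265], [0, 0, 0]]
    - [[-0.014, -0.07, 0.265], [0, 0, 0]]

```text
t: 2.6
eef_pos: [0.5491, -0.043, 0.2523]
tool_rot: [-0.001, -0.131, 0.991, -0.002]
contact_force: [-0.6, -0.2, 0.2]
gripper_width: -0.0
```

```bash
python3 go.py 553.1 -51.7 177 105.6; python3 - <<'E'
from h import *
c,P,f=cam('side'); im=c['pixels']
s=im[150:330,180:360]
save('side2',np.clip(cv2.resize(s,(600,600),interpolation=cv2.INTER_CUBIC)*1.5,0,255).astype(np.uint8))
E
```

```text
t 2.6 pos [549.05321955 -43.01347482 252.25561073] F [-0.61713137 -0.22530275  0.20968465] w -0.00018058447787980885
shift [-0.0045 -0.0227  0.1882] mm [-1.8 -9.1 75.3] turn [-0.0007 -0.0003 -0.0015] deg [-0.25883351 -0.10734352 -0.52979644]
```

View pics/side2.png

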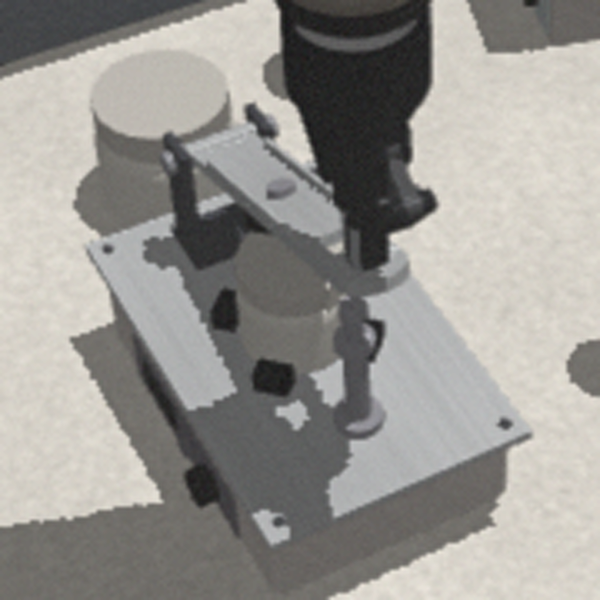

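The bar is following the fingertips down, with its end now near crop (400,270). I'll continue along the arc.

Emit:
play_rows:
  motion:
    - [[0, -0.008, 0.03], [0, 0, 0]]
    - [[-0.002, -0.013, 0.06], [0, 0, 0]]
    - [[-0.003, -0.017, 0.09], [0, 0, 0]]
    - [[-0.004, -0.02, 0.12], [0, 0, 0]]
    - [[-0.004, -0.022, 0.145], [0, 0, 0]]
    - [[-0.004, -0.022, 0.165], [0, 0, 0]]
    - [[-0.004, -0.022, 0.18], [0, 0, 0]]
    - [[-0.004, -0.022, 0.18], [0, 0, 0]]

```text
t: 3.45
eef_pos: [0.5524, -0.051, 0.1798]
tool_rot: [-0.001, -0.131, 0.991, -0.002]
contact_force: [-0.6, 0.1, 0.0]
gripper_width: -0.003
```

```bash
python3 go.py 553.1 -51.7 175 105.6; python3 - <<'E'
from h import *
c,P,f=cam('side'); im=c['pixels']
s=im[150:330,180:360]
save('side3',np.clip(cv2.resize(s,(600,600),interpolation=cv2.INTER_CUBIC)*1.5,0,255).astype(np.uint8))
E
```

```text
t 3.45 pos [552.35051385 -51.02859915 179.80096665] F [-0.58586958  0.13445187  0.02647521] w -0.003251588417500858
shift [-0.0014 -0.0021  0.012 ] mm [-0.6 -0.8  4.8] turn [-0.0006 -0.0005 -0.0014] deg [-0.22480606 -0.18688693 -0.51942893]
```

View pics/side3.png

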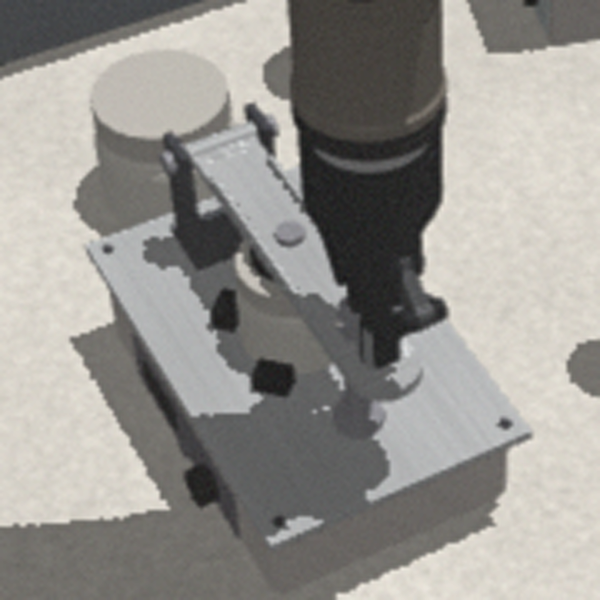

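Nearly shut. I'll press the last few millimetres gently and watch the force.

Emit:
play_rows:
  motion:
    - [[0, 0, 0.004], [0, 0, 0]]
    - [[0, 0, 0.008], [0, 0, 0]]
    - [[0, 0, 0.011], [0, 0, 0]]
    - [[0, 0, 0.013], [0, 0, 0]]
    - [[0, 0, 0.013], [0, 0, 0]]

```text
t: 4.0
eef_pos: [0.5528, -0.051, 0.1752]
tool_rot: [-0.001, -0.131, 0.991, -0.002]
contact_force: [0.4, 0.8, 0.8]
gripper_width: -0.002
```

Emit:
play_rows:
  motion:
    - [[0, 0, 0.002], [0, 0, 0]]
    - [[0, 0, 0.004], [0, 0, 0]]
    - [[0, 0, 0.005], [0, 0, 0]]
    - [[0, 0, 0.005], [0, 0, 0]]

```text
t: 4.4
eef_pos: [0.5529, -0.0509, 0.1749]
tool_rot: [-0.001, -0.131, 0.991, -0.002]
contact_force: [-5.1, 1.2, 16.3]
gripper_width: -0.0
```

The bar bottomed at z=0.1749 with 16 N up, so it is shut. I'll lift off and check.

Emit:
play_rows:
  motion:
    - [[0, 0, -0.08], [0, 0, 0]]
    - [[0, 0, -0.2], [0, 0, 0]]
    - [[0, 0, -0.3], [0, 0, 0]]
    - [[0, -0.125, -0.3], [0, 0, 0]]
    - [[0, -0.25, -0.3], [0, 0, 0]]
    - [[0, -0.375, -0.3], [0, 0, 0]]
    - [[0, -0.5, -0.3], [0, 0, 0]]
  fingers: 48

```text
t: 5.1
eef_pos: [0.6052, -0.2451, 0.2955]
tool_rot: [-0.001, -0.132, 0.991, -0.001]
contact_force: [0.4, 0.0, 0.7]
gripper_width: 0.561
```

```bash
python3 go.py 470.4 -381.4 60 102.6; python3 - <<'E'
from h import *
for n in('top','side'):
    c,P,f=cam(n); im=c['pixels']
    np.savez(n+'4.npz',P=P,img=im,pose=c['pose'],f=f,cx=c['cx'],cy=c['cy'])
    s=im[150:330,180:360] if n=='side' else im[220:340,220:370]
    save(n+'4',np.clip(cv2.resize(s,(600,600 if n=='side' else 480),interpolation=cv2.INTER_CUBIC)*1.5,0,255).astype(np.uint8))
    b=P[(P[...,2]>0.165)&(P[...,2]<.181)&(abs(P[...,0]-.52)<.1)&(abs(P[...,1]-.06)<.17)]
    c0=b.mean(0);nn=np.linalg.svd(b-c0,full_matrices=0)[2][2];print(n,len(b),c0,nn)
    hd=P[(P[...,2]>0.192)&(P[...,2]<.202)&(abs(P[...,0]-.543)<.025)&(abs(P[...,1]+.017)<.025)]
    print('head',len(hd),hd.mean(0) if len(hd) else 0, (hd.max(0)+hd.min(0))/2 if len(hd) else 0)
E
```

```text
t 5.1 pos [ 605.22614367 -245.10200245  295.48172912] F [0.40489696 0.04754259 0.6572729 ] w 0.5606926185216959
shift [ 0.4135 -0.2394  0.5899] mm [165.4 -95.8 236. ] turn [-0.0004 -0.0002  0.007 ] deg [-0.14919057 -0.07556701  2.53127509]
top 2145 [0.5215125  0.05759613 0.17540378] [ 0.0127319   0.00999906 -0.99986895]
head 49 [ 0.54239604 -0.01627988  0.19626526] [ 0.54309432 -0.01595677  0.19692691]
side 2003 [0.52392191 0.04615421 0.17539462] [ 0.02663232  0.01376699 -0.99955049]
head 51 [ 0.54298012 -0.02001478  0.19565737] [ 0.54374826 -0.01883494  0.19556698]
```

View pics/side4.png

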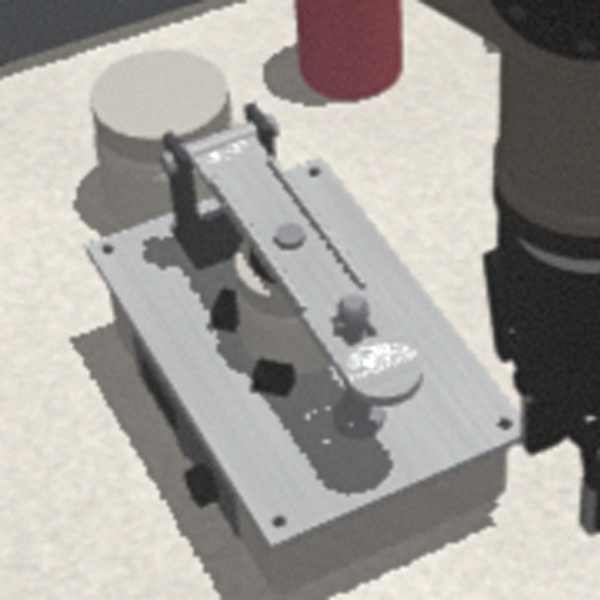

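View pics/top4.png

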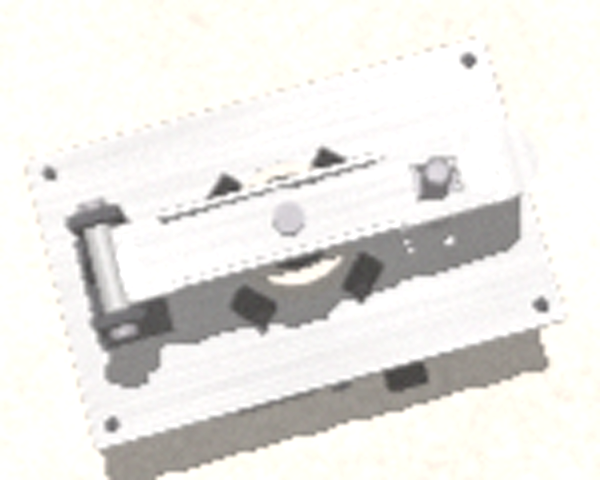

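The bar is flat and the stud head stands through the slot at top crop (438,170). Moving on to the clip.

Emit:
play_rows:
  motion:
    - [[0.1, -0.06, 0.05], [0, 0, 0.007]]
    - [[0.2, -0.12, 0.12], [0, 0, 0.007]]
    - [[0.3, -0.18, 0.2], [0, 0, 0.007]]
    - [[0.4135, -0.239, 0.3], [0, 0, 0.007]]
    - [[0.4135, -0.239, 0.4], [0, 0, 0.007]]
    - [[0.4135, -0.239, 0.5], [0, 0, 0.007]]
    - [[0.4135, -0.239, 0.59], [0, 0, 0.007]]
    - [[0.4135, -0.239, 0.59], [0, 0, 0.007]]

```text
t: 6.0
eef_pos: [0.4631, -0.3854, 0.0554]
tool_rot: [-0.005, -0.104, 0.995, -0.001]
contact_force: [-0.6, 1.3, -0.6]
gripper_width: 0.56
```

```bash
python3 go.py 470.4 -381.4 6 102.6; python3 - <<'E'
from h import *
for n in('top','side'):
    c,P,f=cam(n); im=c['pixels']
    s=im[360:480,220:370] if n=='side' else im[240:340,400:525]
    save(n+'5',np.clip(cv2.resize(s,(600,480),interpolation=cv2.INTER_CUBIC)*1.5,0,255).astype(np.uint8))
E
```

```text
t 6.0 pos [ 463.09964356 -385.38909408   55.4458185 ] F [-0.56735195  1.27372208 -0.6032573 ] w 0.5604421057199769
shift [-0.0213  0.006   0.1234] mm [-8.5  2.4 49.4] turn [-0.     -0.0017 -0.0018] deg [-0.00148599 -0.62652789 -0.64426534]
```

View pics/side5.png

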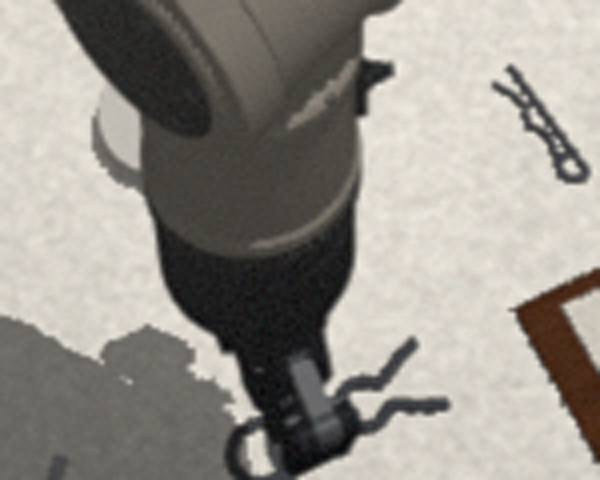

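View pics/top5.png

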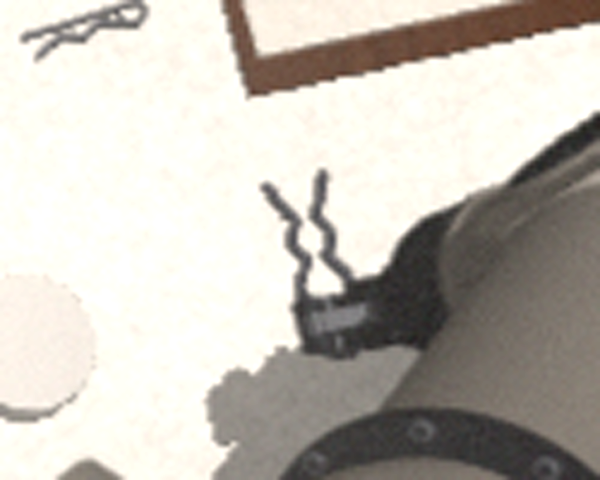

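Emit:
play_rows:
  motion:
    - [[-0.021, 0.006, 0.03], [0, -0.0017, -0.0018]]
    - [[-0.021, 0.006, 0.08], [0, -0.0017, -0.0018]]
    - [[-0.021, 0.006, 0.09], [0, -0.0017, -0.0018]]
    - [[-0.021, 0.006, 0.09], [0, -0.0017, -0.0018]]

```text
t: 6.5
eef_pos: [0.4752, -0.3843, 0.0256]
tool_rot: [0.004, -0.11, 0.994, -0.003]
contact_force: [-0.3, -0.1, 0.4]
gripper_width: 0.563
```

```bash
python3 go.py 470.4 -381.4 1 102.6
```

```text
t 6.5 pos [ 475.16806558 -384.32455282   25.6306749 ] F [-0.2841187  -0.12401197  0.44940084] w 0.5626551192936164
shift [0.0105 0.0102 0.0614] mm [ 4.2  4.1 24.6] turn [-0.0012  0.0011  0.0002] deg [-0.44132971  0.41142478  0.07945944]
```

Emit:
play_rows:
  motion:
    - [[0.0105, 0.01, 0.015], [-0.0012, 0.0011, 0]]
    - [[0.0105, 0.01, 0.015], [-0.0012, 0.0011, 0]]
    - [[0.0105, 0.01, 0.015], [-0.0012, 0.0011, 0]]

```text
t: 6.8
eef_pos: [0.4704, -0.3815, 0.02]
tool_rot: [0.0, -0.11, 0.994, -0.0]
contact_force: [-0.1, 0.3, 0.4]
gripper_width: 0.561
```

```bash
python3 go.py 470.4 -381.4 3 102.6
```

```text
t 6.8 pos [ 470.38056251 -381.51932618   20.01025631] F [-0.0981133   0.26360981  0.39678781] w 0.5614266988504154
shift [-0.0001  0.0003  0.0425] mm [-0.   0.1 17. ] turn [-0.0001  0.0001  0.0002] deg [-0.03282314  0.03738569  0.07694209]
```

Settled and aligned. I'll descend slowly and watch the force.

Emit:
play_rows:
  motion:
    - [[0, 0, 0.015], [0, 0, 0]]
    - [[0, 0, 0.03], [0, 0, 0]]
    - [[0, 0, 0.0425], [0, 0, 0]]
    - [[0, 0, 0.0425], [0, 0, 0]]

```text
t: 7.2
eef_pos: [0.4698, -0.381, 0.002]
tool_rot: [-0.0, -0.11, 0.994, 0.0]
contact_force: [0.3, 0.6, 0.6]
gripper_width: 0.561
```

Emit:
play_rows:
  motion:
    - [[0, 0, 0.0025], [0, 0, 0]]
    - [[0, 0, 0.005], [0, 0, 0]]
    - [[0, 0, 0.005], [0, 0, 0]]

```text
t: 7.5
eef_pos: [0.4698, -0.381, -0.0001]
tool_rot: [-0.0, -0.11, 0.994, 0.0]
contact_force: [0.3, 0.1, -0.2]
gripper_width: 0.563
```

Emit:
play_rows:
  motion:
    - [[0, 0, 0], [0, 0, 0]]
    - [[0, 0, 0], [0, 0, 0]]
    - [[0, 0, 0], [0, 0, 0]]
    - [[0, 0, 0], [0, 0, 0]]
    - [[0, 0, 0], [0, 0, 0]]
  fingers: 25
  grip_force: 90

```text
t: 8.0
eef_pos: [0.47, -0.3813, 0.0007]
tool_rot: [-0.0, -0.11, 0.994, 0.0]
contact_force: [-0.8, 1.2, 5.8]
gripper_width: 0.323
```

Emit:
play_rows:
  motion:
    - [[0, 0, -0.002], [0, 0, 0]]
    - [[0, 0, -0.002], [0, 0, 0]]

```text
t: 8.2
eef_pos: [0.4701, -0.3814, 0.0017]
tool_rot: [0.0, -0.11, 0.994, 0.0]
contact_force: [1.1, -0.1, -0.7]
gripper_width: 0.327
```

```bash
python3 - <<'E'
from h import *
o=bot.get_obs(); print(o['gripper_width'],o['eef_pos'],o['contact_force'])
for n in('top','side'):
    c,P,f=cam(n); im=c['pixels']
    s=im[400:480,240:340] if n=='side' else im[250:330,420:520]
    save(n+'6',np.clip(cv2.resize(s,(600,480),interpolation=cv2.INTER_CUBIC)*1.6,0,255).astype(np.uint8))
E
```

```text
0.32711550561202885 [ 0.47010952 -0.38141776  0.00169983] [ 1.12442038 -0.08195375 -0.74489599]
```

View pics/side6.png

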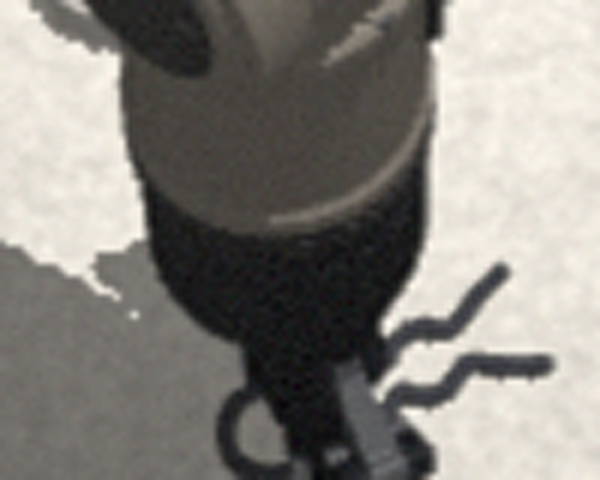

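View pics/top6.png

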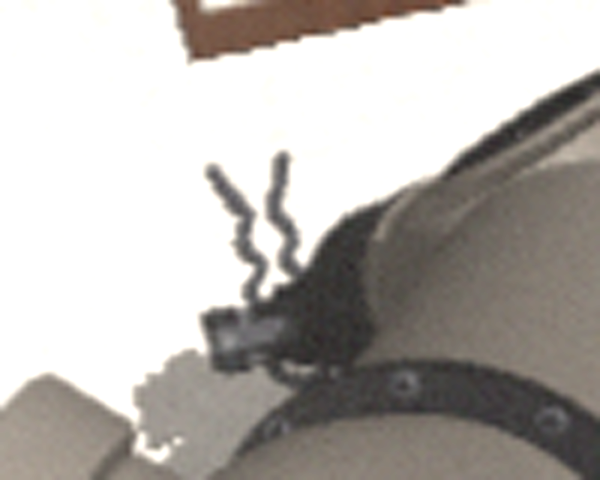

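The fingers stopped short of the commanded 25 mm, so something is held. I'll lift and check.

Emit:
play_rows:
  motion:
    - [[0, 0, -0.05], [0, 0, 0]]
    - [[0, 0, -0.15], [0, 0, 0]]
    - [[0, 0, -0.27], [0, 0, 0]]
    - [[0, 0, -0.4], [0, 0, 0]]
    - [[0, 0, -0.5], [0, 0, 0]]
    - [[0, 0, -0.5], [0, 0, 0]]

```text
t: 8.9
eef_pos: [0.4724, -0.3841, 0.2076]
tool_rot: [0.004, -0.11, 0.994, -0.003]
contact_force: [-0.2, -0.6, -0.8]
gripper_width: 0.326
```

```bash
python3 - <<'E'
from h import *
o=bot.get_obs(); print(o['gripper_width'],o['eef_pos'],o['contact_force'])
for n in('top','side'):
    c,P,f=cam(n); im=c['pixels']
    u,v=map(int,proj(dict(pose=c['pose'],f=f,cx=c['cx'],cy=c['cy']),o['eef_pos'])); print(n,u,v)
    s=im[v-50:v+50,u-60:u+65]
    save(n+'7',np.clip(cv2.resize(s,(600,480),interpolation=cv2.INTER_CUBIC)*1.6,0,255).astype(np.uint8))
E
```

```text
0.3258961992661629 [ 0.47243846 -0.38406805  0.20757038] [-0.20855637 -0.55282701 -0.84747906]
top 501 294
side 287 414
```

View pics/side7.png

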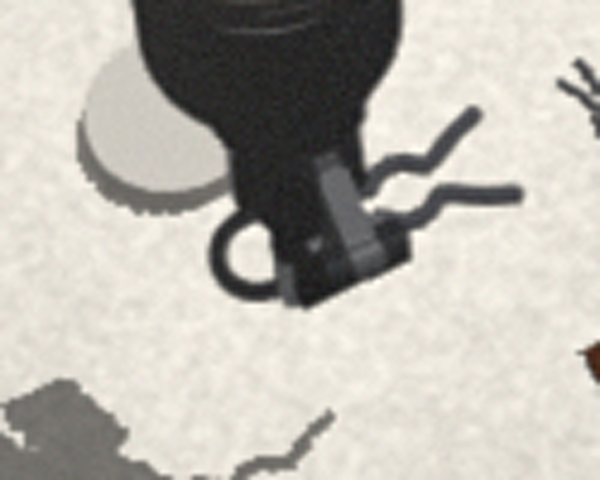

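View pics/top7.png

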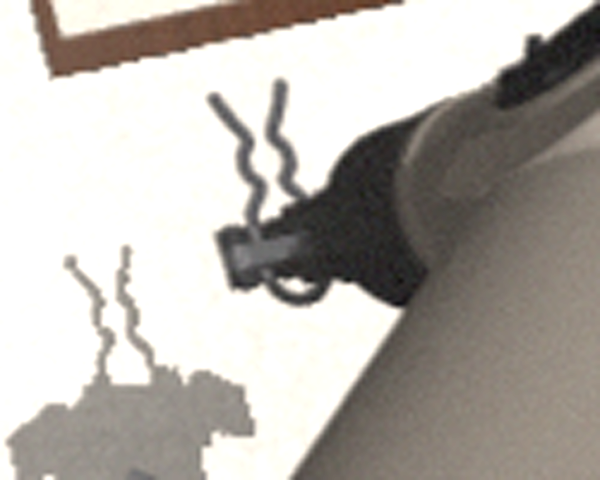

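The clip is held level (side crop, loop at (240,255), tips at (515,195)). I'll stage it on the robot side of the stud.

```bash
python3 go.py 449 -44 215 105.7
```

```text
t 9.0 pos [ 470.37614665 -381.35949671  202.13716455] F [-1.15014415  1.18209555 -1.79176908] w 0.3281615996200581
shift [-0.1332  0.8345 -0.0323] mm [-53.3 333.8 -12.9] turn [-0.0001  0.0003 -0.0084] deg [-0.02604945  0.09767382 -3.01003566]
```

Emit:
play_rows:
  motion:
    - [[-0.02, 0.1, -0.032], [0, 0, -0.0084]]
    - [[-0.035, 0.21, -0.032], [0, 0, -0.0084]]
    - [[-0.05, 0.32, -0.032], [0, 0, -0.0084]]
    - [[-0.07, 0.43, -0.032], [0, 0, -0.0084]]
    - [[-0.085, 0.54, -0.032], [0, 0, -0.0084]]
    - [[-0.105, 0.65, -0.032], [0, 0, -0.0084]]
    - [[-0.12, 0.75, -0.032], [0, 0, -0.0084]]
    - [[-0.133, 0.834, -0.032], [0, 0, -0.0084]]

```text
t: 9.8
eef_pos: [0.4472, -0.0416, 0.2132]
tool_rot: [-0.001, -0.138, 0.99, 0.0]
contact_force: [0.4, -0.8, -0.2]
gripper_width: 0.321
```

Emit:
play_rows:
  motion:
    - [[0, 0, 0], [0, 0, 0]]
    - [[0, 0, 0], [0, 0, 0]]

```text
t: 10.0
eef_pos: [0.4459, -0.0408, 0.2118]
tool_rot: [-0.002, -0.139, 0.99, -0.0]
contact_force: [-0.7, -0.4, -1.1]
gripper_width: 0.32
```

```bash
python3 go.py 449 -44 215 105.7
```

```text
t 10.0 pos [445.93781442 -40.80224041 211.79340199] F [-0.65041004 -0.38253625 -1.06874849] w 0.3200588764524963
shift [-0.0051 -0.0098 -0.008 ] mm [-2.  -3.9 -3.2] turn [ 0.0001 -0.0008  0.0008] deg [ 0.03484881 -0.28043993  0.28784423]
```

Emit:
play_rows:
  motion:
    - [[-0.005, -0.01, -0.008], [0, -0.0008, 0.0008]]
    - [[-0.005, -0.01, -0.008], [0, -0.0008, 0.0008]]
    - [[-0.005, -0.01, -0.008], [0, -0.0008, 0.0008]]

```text
t: 10.3
eef_pos: [0.449, -0.0454, 0.2149]
tool_rot: [-0.0, -0.135, 0.991, 0.0]
contact_force: [0.3, -0.4, 0.2]
gripper_width: 0.324
```

```bash
python3 go.py 449 -44 215 105.7; cat > look.py <<'E'
from h import *
import sys
tag=sys.argv[1]
o=bot.get_obs()
for n in('top','side'):
    c,P,f=cam(n); im=c['pixels']
    np.savez(n+tag+'.npz',P=P,img=im,pose=c['pose'],f=f,cx=c['cx'],cy=c['cy'])
    u,v=map(int,proj(dict(pose=c['pose'],f=f,cx=c['cx'],cy=c['cy']),[.53,-.02,.18])); print(n,u,v)
    s=im[v-50:v+50,u-60:u+65]
    save(n+tag,np.clip(cv2.resize(s,(750,600),interpolation=cv2.INTER_CUBIC)*(1.3 if n=='top' else 1.6),0,255).astype(np.uint8))
E
python3 look.py 8
```

```text
t 10.3 pos [449.00830476 -45.35472576 214.89694137] F [ 0.28588896 -0.38588219  0.15169702] w 0.3242106525652409
shift [-0.0009  0.0033 -0.0003] mm [-0.4  1.3 -0.1] turn [ 0.0001 -0.     -0.0004] deg [ 0.0182351  -0.00278847 -0.14371886]
top 330 269
side 279 248
```

View pics/side8.png

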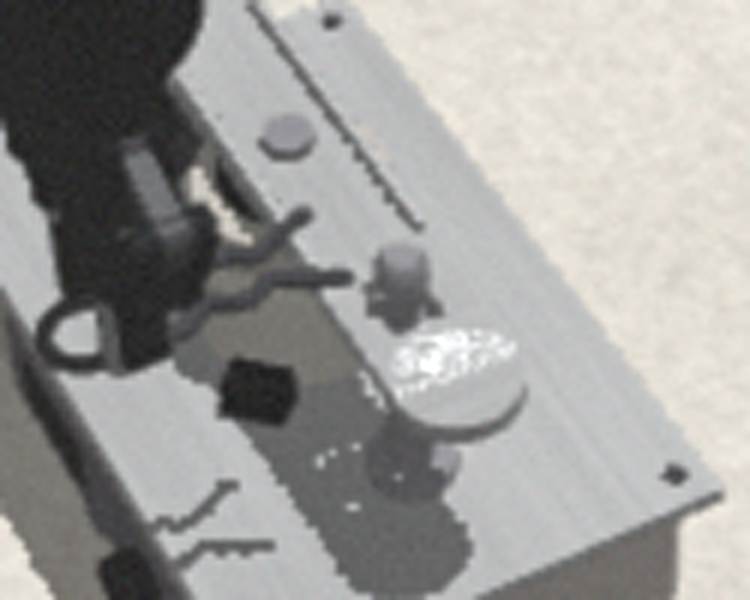

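View pics/top8.png

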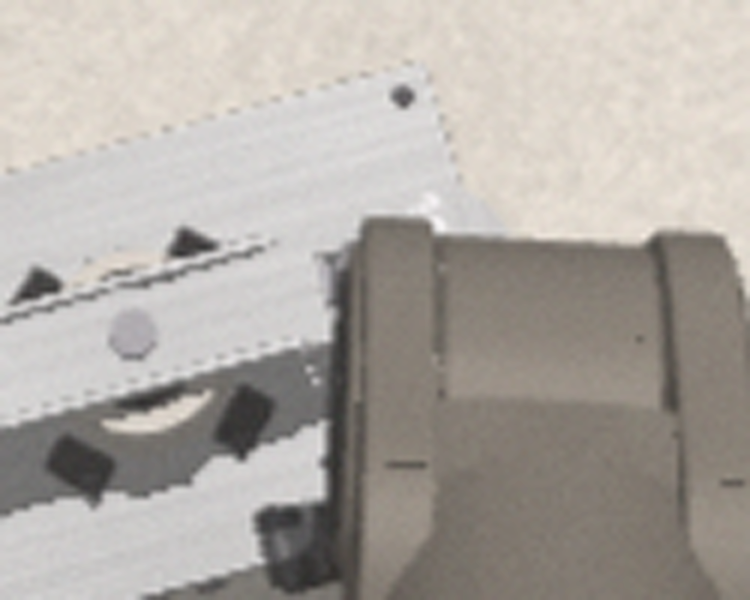

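```bash
cat > ov.py <<'E'
from h import *
from clipfit import M
import sys
tag=sys.argv[1]; d=np.load('side'+tag+'.npz'); o=bot.get_obs(); r=rot(o).as_matrix()
yaw=np.arctan2(-r[0,0]*0+r[1,1],r[0,1])-np.pi/2; dz=float(sys.argv[2]) if len(sys.argv)>2 else 2.3
e=o['eef_pos']*1e3; c,s=np.cos(yaw),np.sin(yaw); print('clip yaw',np.degrees(yaw))
org=e[:2]+38*np.array([c,s]); W=M@np.array([[c,s],[-s,c]])+org
pts=np.column_stack([W,np.full(len(W),e[2]+dz)])/1e3
m=(d['pose'][:3,:3].T@(pts-d['pose'][:3,3]).T).T
u=d['f']*m[:,0]/m[:,2]+d['cx'];v=d['f']*m[:,1]/m[:,2]+d['cy']
P=d['P'];zz=[]
for k in range(len(u)):
    p=P[int(round(v[k])),int(round(u[k]))]
    if M[k,0]>-15 or M[k,0]<-52:
        L=(p[:2]*1e3-org)@np.array([[c,-s],[s,c]]); 
        if abs(p[2]*1e3-e[2])<12: zz.append((M[k,0],p[2]*1e3-e[2]))
zz=np.array(zz); 
for a,b in((-70,-50),(-15,8),(8,33)):
    q=zz[(zz[:,0]>a)&(zz[:,0]<=b)]; print(a,b,len(q),np.median(q[:,1]) if len(q) else None)
U,V=int(u.mean()),int(v.mean()); S=8; x0,y0=int(u.mean())-45,int(v.mean())-36
im=np.clip(cv2.resize(d['img'][y0:y0+72,x0:x0+95],None,fx=S,fy=S,interpolation=cv2.INTER_CUBIC)*1.6,0,255).astype(np.uint8)
for a,b in zip(u,v): cv2.circle(im,(int((a-x0+.5)*S),int((b-y0+.5)*S)),1,(255,0,0),-1)
save('ov'+tag,im)
E
python3 ov.py 8
```

```text
clip yaw 15.609162785856823
-70 -50 36 3.39311867136405
-15 8 47 5.272933171529445
8 33 56 5.123017658563668
```

View pics/ov8.png

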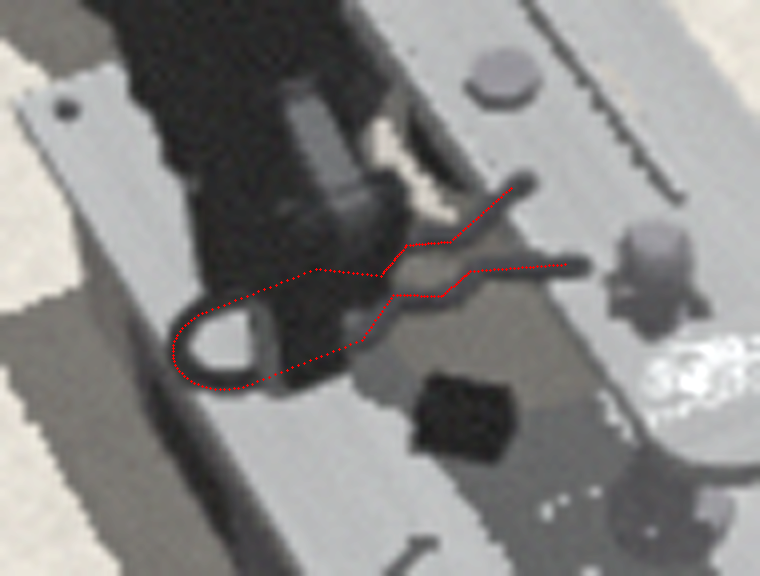

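```bash
python3 go.py 449.1 -44.5 177 105.7
```

```text
t 10.4 pos [448.96886934 -44.83959887 214.94744088] F [ 0.5327224   1.00355464 -1.2144587 ] w 0.3225022218033467
shift [-0.0005  0.0007  0.0949] mm [-0.2  0.3 37.9] turn [ 0.0001  0.     -0.0003] deg [ 0.02983453  0.00360788 -0.09083815]
```

Emit:
play_rows:
  motion:
    - [[0, 0.0007, 0.03], [0, 0, 0]]
    - [[0, 0.0007, 0.065], [0, 0, 0]]
    - [[0, 0.0007, 0.095], [0, 0, 0]]
    - [[0, 0.0007, 0.095], [0, 0, 0]]
    - [[0, 0.0007, 0.095], [0, 0, 0]]

```text
t: 10.9
eef_pos: [0.4487, -0.0447, 0.1766]
tool_rot: [-0.001, -0.136, 0.991, 0.0]
contact_force: [-1.0, -0.0, -0.5]
gripper_width: 0.324
```

```bash
python3 go.py 479.9 -36.0 177 105.7; python3 look.py 9; python3 ov.py 9
```

```text
t 10.9 pos [448.6746098  -44.71544834 176.60462952] F [-0.96379208 -0.03540383 -0.45168599] w 0.32403364829729014
shift [-0.081  -0.     -0.0011] mm [-32.4  -0.   -0.4] turn [ 0.0001 -0.0002 -0.0003] deg [ 0.0194131  -0.05858118 -0.10203942]
top 330 269
side 279 248
clip yaw 15.608108209318278
-70 -50 36 5.049993006101772
-15 8 44 4.382932586663003
8 33 56 5.025596000460155
```

View pics/ov9.png

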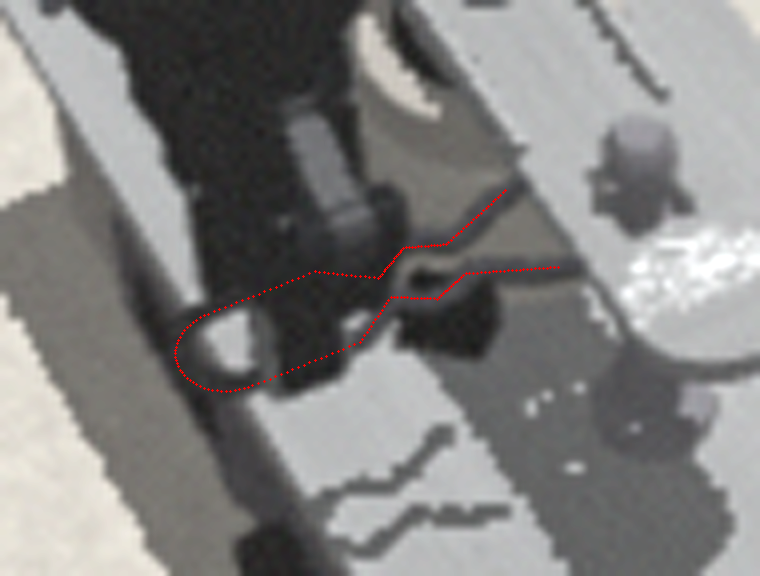

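Emit:
play_rows:
  motion:
    - [[0, 0, -0.003], [0, 0, -0.0003]]
    - [[-0.02, 0, -0.003], [0, 0, -0.0003]]
    - [[-0.04, 0, -0.003], [0, 0, -0.0003]]
    - [[-0.06, 0, -0.003], [0, 0, -0.0003]]
    - [[-0.08, 0, -0.003], [0, 0, -0.0003]]
    - [[-0.08, 0, -0.003], [0, 0, -0.0003]]

```text
t: 11.6
eef_pos: [0.4815, -0.0355, 0.1785]
tool_rot: [0.001, -0.137, 0.991, -0.0]
contact_force: [-0.0, -0.1, -0.7]
gripper_width: 0.328
```

```bash
python3 go.py 506.9 -28.3 177.8 105.7; python3 look.py 10; python3 ov.py 10
```

```text
t 11.6 pos [481.50024133 -35.47890504 178.51864644] F [-0.03193147 -0.07981003 -0.65653579] w 0.327739405934015
shift [-0.066   0.      0.0019] mm [-26.4   0.    0.8] turn [-0.      0.0002  0.0002] deg [-0.01379692  0.0761853   0.06447065]
top 330 269
side 279 248
clip yaw 15.71674599686453
-70 -50 34 3.3920809095229174
-15 8 34 5.002015496381233
8 33 50 5.192861246347377
```

View pics/ov10.png

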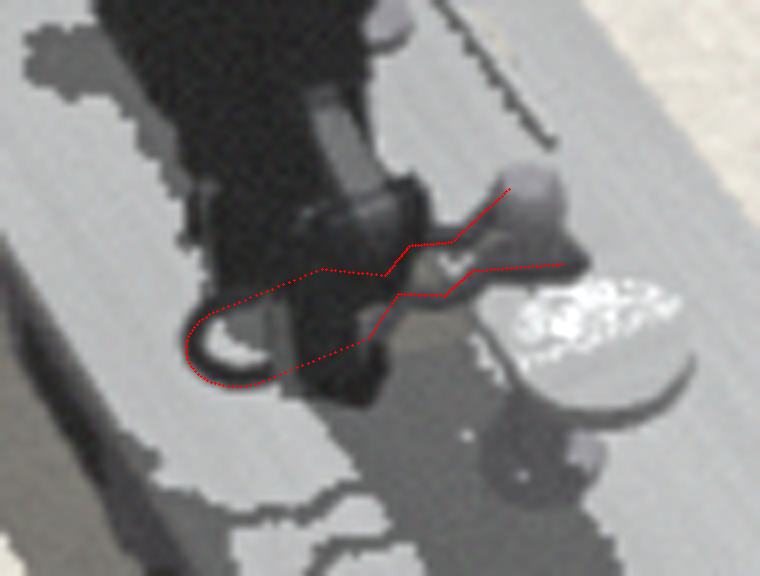

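The legs straddle the stud under its head. I'll push in slowly.

Emit:
play_rows:
  motion:
    - [[-0.008, 0, 0.0015], [0, 0, 0]]
    - [[-0.015, 0, 0.0015], [0, 0, 0]]
    - [[-0.022, 0, 0.0015], [0, 0, 0]]
    - [[-0.029, 0, 0.0015], [0, 0, 0]]
    - [[-0.029, 0, 0.0015], [0, 0, 0]]

```text
t: 12.2
eef_pos: [0.4908, -0.0324, 0.1773]
tool_rot: [-0.001, -0.137, 0.991, 0.0]
contact_force: [-1.7, 1.5, -1.2]
gripper_width: 0.323
```

Emit:
play_rows:
  motion:
    - [[-0.008, 0, 0], [0, 0, 0]]
    - [[-0.015, 0, 0], [0, 0, 0]]
    - [[-0.02, 0, 0], [0, 0, 0]]

```text
t: 12.5
eef_pos: [0.4949, -0.031, 0.176]
tool_rot: [-0.005, -0.137, 0.991, 0.001]
contact_force: [-6.3, -0.7, -0.7]
gripper_width: 0.327
```

Emit:
play_rows:
  motion:
    - [[-0.006, 0, 0], [0, 0, 0]]
    - [[-0.012, 0, 0], [0, 0, 0]]

```text
t: 12.7
eef_pos: [0.4999, -0.0297, 0.176]
tool_rot: [-0.004, -0.137, 0.991, 0.001]
contact_force: [3.0, 1.8, -0.4]
gripper_width: 0.323
```

Emit:
play_rows:
  motion:
    - [[-0.006, 0, 0], [0, 0, 0]]
    - [[-0.012, 0, 0], [0, 0, 0]]
    - [[-0.015, 0, 0], [0, 0, 0]]

```text
t: 13.0
eef_pos: [0.5064, -0.0282, 0.1761]
tool_rot: [-0.004, -0.137, 0.991, 0.0]
contact_force: [0.4, 0.7, -0.4]
gripper_width: 0.326
```

```bash
python3 go.py 506.9 -28.3 177.8 105.7; python3 look.py 11; python3 ov.py 11
```

```text
t 13.0 pos [506.40093383 -28.19096727 176.14417943] F [ 0.44620184  0.71060248 -0.43161445] w 0.32620443439931573
shift [-0.0011 -0.0006 -0.0041] mm [-0.4 -0.2 -1.7] turn [ 0.0003 -0.0012 -0.    ] deg [ 0.09619132 -0.42602099 -0.00465629]
top 330 269
side 279 248
clip yaw 15.691955117255537
-70 -50 36 5.449415605172106
-15 8 27 5.85586539078588
8 33 43 3.670404852723749
```

View pics/ov11.png

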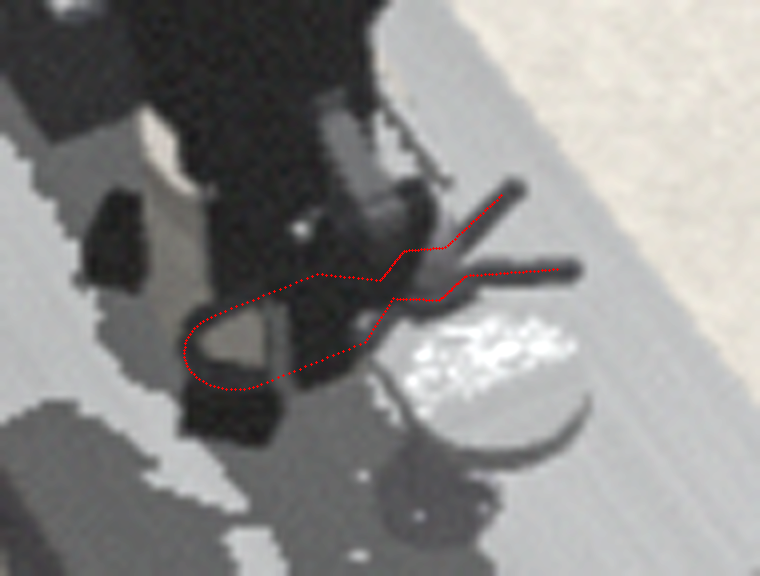

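Emit:
play_rows:
  motion:
    - [[-0.002, 0, 0], [0, 0, 0]]
    - [[-0.005, 0, 0], [0, 0, 0]]
    - [[-0.005, 0, 0], [0, 0, 0]]

```text
t: 13.4
eef_pos: [0.5079, -0.0275, 0.1759]
tool_rot: [-0.004, -0.137, 0.991, 0.0]
contact_force: [-0.4, -0.6, 0.1]
gripper_width: 0.325
```

Emit:
play_rows:
  motion:
    - [[-0.003, 0, 0], [0, 0, 0]]
    - [[-0.005, 0, 0], [0, 0, 0]]
    - [[-0.005, 0, 0], [0, 0, 0]]

```text
t: 13.7
eef_pos: [0.5082, -0.0274, 0.1756]
tool_rot: [-0.006, -0.136, 0.991, 0.001]
contact_force: [-6.6, -0.5, 4.2]
gripper_width: 0.322
```

The rigid stop is felt at x=0.508. I'll back off about 1.5 mm to relax, then open and retreat upward.

Emit:
play_rows:
  motion:
    - [[0.005, 0, -0.001], [0, 0, 0]]
    - [[0.006, 0, -0.001], [0, 0, 0]]
    - [[0.006, 0, -0.001], [0, 0, 0]]

```text
t: 14.0
eef_pos: [0.5062, -0.028, 0.1762]
tool_rot: [-0.006, -0.136, 0.991, 0.001]
contact_force: [0.1, 0.2, -0.7]
gripper_width: 0.323
```

Emit:
play_rows:
  motion:
    - [[0, 0, 0], [0, 0, 0]]
    - [[0, 0, 0], [0, 0, 0]]
    - [[0, 0, 0], [0, 0, 0]]
    - [[0, 0, 0], [0, 0, 0]]
  fingers: 46

```text
t: 14.4
eef_pos: [0.5063, -0.028, 0.1762]
tool_rot: [-0.006, -0.136, 0.991, 0.001]
contact_force: [-0.2, -0.0, -0.0]
gripper_width: 0.542
```

Emit:
play_rows:
  motion:
    - [[0, 0, -0.03], [0, 0, 0]]
    - [[0, 0, -0.08], [0, 0, 0]]
    - [[0, 0, -0.2], [0, 0, 0]]
    - [[0, 0, -0.3], [0, 0, 0]]
    - [[0.05, -0.12, -0.35], [0, 0, 0]]
    - [[0.05, -0.24, -0.35], [0, 0, 0]]
    - [[0.05, -0.36, -0.35], [0, 0, 0]]
    - [[0.05, -0.48, -0.35], [0, 0, 0]]

```text
t: 15.2
eef_pos: [0.5409, -0.22, 0.3176]
tool_rot: [-0.004, -0.137, 0.991, 0.0]
contact_force: [1.0, 0.1, 0.5]
gripper_width: 0.544
```

Emit:
play_rows:
  motion:
    - [[0, -0.12, 0], [0, 0, 0]]
    - [[0, -0.24, 0], [0, 0, 0]]
    - [[0, -0.24, 0], [0, 0, 0]]

```text
t: 15.5
eef_pos: [0.5654, -0.3201, 0.3179]
tool_rot: [-0.005, -0.132, 0.991, -0.002]
contact_force: [-0.8, -1.4, 0.3]
gripper_width: 0.537
```

```bash
python3 look.py 12; python3 - <<'E'
from h import *
from clipfit import fit
for n in('top','side'):
    d=np.load(n+'12.npz')
    save('full'+n,d['img'])
    P=d['P']; b=P[(P[...,2]>0.171)&(P[...,2]<.178)&(abs(P[...,0]-.52)<.1)&(abs(P[...,1]-.06)<.17)]
    c0=b.mean(0);print(n,c0,np.linalg.svd(b-c0,full_matrices=0)[2][2])
    q=P[(P[...,2]>0.1765)&(P[...,2]<.19)&(abs(P[...,0]-.53)<.08)&(abs(P[...,1]+.02)<.06)]; print(np.median(q[:,2]),len(q))
E
```

```text
top 330 269
side 279 248
top [0.52246208 0.05463273 0.1750837 ] [-2.48896335e-03  7.75521538e-04 -9.99996602e-01]
0.1792285714838684 481
side [0.52570647 0.04229341 0.17529195] [-0.00195876 -0.00137443  0.99999714]
0.17930705537912328 583
```

View pics/side12.png

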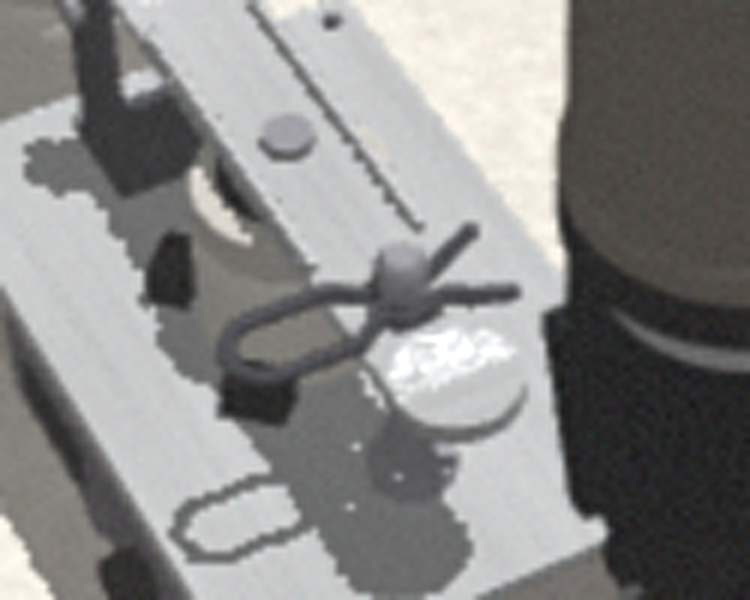

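View pics/top12.png

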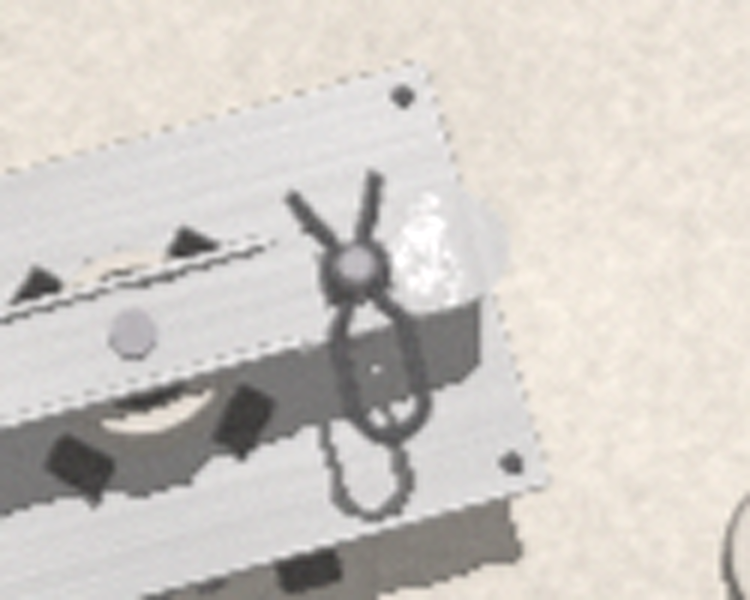

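View pics/fulltop.png

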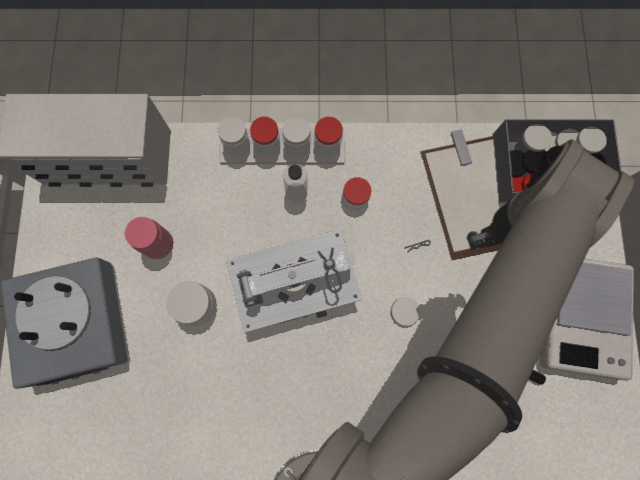

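The clip's pocket wraps the stud right under its head at top crop (354,265), with the legs closed behind it. The bar is level and the bystanders are where they were. The robot is clear, so I'm handing in.

```bash
python3 -c "
from station import bot
o=bot.get_obs(); print(o['t'],o['contact_force']); print(bot.hand_in())"
```

```text
15.6 [-0.05469663  1.07655403  0.25574335]
the job is handed in; nothing more can be done
None
```

The bar is shut over the jar and the big hairpin clip is snapped onto the stud's neck. I handed the job in at 15.6 s, with the arm well clear.

- **Bar:** I pressed it down with the shut fingers until it stopped at z = 175 mm, with a reaction of about 16 N. Afterwards both cameras showed its top level at about 175 mm, with the stud's head standing up through the slot.
- **Clip:** I gripped it by its shanks and pushed it across the bar under the stud's head. The measured push reached about 6 N and then dropped as it snapped. A last nudge met the rigid stop at about 7 N, and I backed off 1.5 mm before letting go.
- **Last check:** Both pictures show the pocket around the neck directly under the head, with the legs closed behind it. By eye, the other things I could see in the top picture had not moved. The arm hid part of that view.

**Readings that disagreed:**
- **Gripper opening:** it read about 28 mm on the clip instead of the expected 32 mm, but the lift showed the clip held.
- **Clip height:** depth put the clip's top at about 179 mm instead of 181 mm. I put that down to readings blurred at the edges of the thin wire.
- **Snap force:** the 6 N is lower than the stated 8 to 14 N. I only read the force between moves, so I probably missed the peak.

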